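Shake out the adapter with the broken core

TASK

Three sealed mains adapters came back to the bench, and in one of them the core has broken loose: from outside all three look the same, but when lifted and shaken that one rattles. Shake them to find it; set the two silent ones fully down in the two nests of the test tray, one in each, let go of them, and leave the loose cells and the tape roll where they lie. Finish while holding the rattling one out to me: gripped in the air straight ahead of you over the bench, level and still, about 20 cm up.

Things in the scene. Friction and masses are not known exactly. Their poses are not given: they have to be found in the camera images.
- adapter_a_mid (a point): sealed black mains adapter, a closed box 52 wide (own x), 128 long (own y; with the stubs at its ends 148) and 31 mm high (z up), about 0.5 kg, lying flat, long axis roughly along x, the right one of a row of three at the near edge. The point is the middle of the box, 15.5 mm above its underside. In one adapter the core (loose_core, 0.32 kg) slides 13 mm to every side in its chamber and knocks.
- adapter_b_mid (a point): sealed black mains adapter, a closed box 52 wide (own x), 128 long (own y; with the stubs at its ends 148) and 31 mm high (z up), about 0.5 kg, lying flat, long axis roughly along x, the middle one of a row of three at the near edge. The point is the middle of the box, 15.5 mm above its underside. The loose core may be in any of the three. It ends a brisk stroke at the leading side: the weight shifts.
- adapter_c_mid (a point): sealed black mains adapter, a closed box 52 wide (own x), 128 long (own y; with the stubs at its ends 148) and 31 mm high (z up), about 0.5 kg, lying flat, long axis roughly along x, the left one of a row of three at the near edge. The point is the middle of the box, 15.5 mm above its underside. The sound ones weigh as much (all vary a little); their core sits tight.
- tray: fixed aluminium test tray, 168 (own x) by 186 mm (own y), behind the row, own x away from the robot; plate top 6 mm above the bench. Grey corner locators, 12 mm above the plate, mark off two nests 96 mm apart, each 136 mm long (own x) by 60 mm wide (own y); beside the middle of each is a 60 mm gap for fingers. Origin: centre, bench height. An adapter fits either way round.
- nest_left (a point): centre of the left nest (own y of the tray +48 mm), on the plate's top. Left of the tray, some 10 cm off, stands a solid grey box 183 mm high, and beyond it a housing 270 mm high
- nest_right (a point): centre of the right nest (own y of the tray -48 mm), on the plate's top
- cell_near: bystander: round cell 18 x 65 mm lying on the bench; origin at its underside
- cell_far: bystander: round cell 18 x 65 mm lying on the bench; origin at its underside
- insul_tape: bystander: roll of insulating tape, 62 mm across, 17 mm high, lying flat; origin at its underside

How it is judged:
On the way:
1. the faulty adapter is shaken in the air, so that its loose core knocks against the wall (height (world z) of loose_core above 0.06 m and contact force between loose_core and anything else above 8 N).
At the end, for the whole second after the job is handed in: The adapter with the loose core is gripped (over 2 N) in the air, straight ahead (within 12 cm of the middle line, 38 to 85 cm out), its middle 14 to 34 cm above the bench, level within 15 degrees and still; the two others lie flat on the tray's plate, one in each nest, at rest and released (height (world z) of loose_core above 0.13 m and ((distance between adapter_a_mid and loose_core below 0.03 m and height (world z) of adapter_a_mid between 0.14 and 0.34 m and world x of adapter_a_mid between 0.38 and 0.85 m and world y of adapter_a_mid between -0.12 and 0.12 m and angle between adapter_a_mid's own z axis and vertical below 0.26 rad and linear speed of adapter_a below 0.03 m/s and contact force between adapter_a and the fingers above 2 N) or ((horizontal distance between adapter_a_mid and nest_left below 0.009 m or horizontal distance between adapter_a_mid and nest_right below 0.009 m) and z of adapter_a_mid in the frame of tray below 0.0245 m and angle between the y axis of adapter_a_mid and the x axis of tray, either way round below 0.12 rad and angle between adapter_a_mid's own z axis and vertical below 0.06 rad and linear speed of adapter_a below 0.02 m/s and contact force between adapter_a and the fingers below 0.3 N)) and ((distance between adapter_b_mid and loose_core below 0.03 m and height (world z) of adapter_b_mid between 0.14 and 0.34 m and world x of adapter_b_mid between 0.38 and 0.85 m and world y of adapter_b_mid between -0.12 and 0.12 m and angle between adapter_b_mid's own z axis and vertical below 0.26 rad and linear speed of adapter_b below 0.03 m/s and contact force between adapter_b and the fingers above 2 N) or ((horizontal distance between adapter_b_mid and nest_left below 0.009 m or horizontal distance between adapter_b_mid and nest_right below 0.009 m) and z of adapter_b_mid in the frame of tray below 0.0245 m and angle between the y axis of adapter_b_mid and the x axis of tray, either way round below 0.12 rad and angle between adapter_b_mid's own z axis and vertical below 0.06 rad and linear speed of adapter_b below 0.02 m/s and contact force between adapter_b and the fingers below 0.3 N)) and ((distance between adapter_c_mid and loose_core below 0.03 m and height (world z) of adapter_c_mid between 0.14 and 0.34 m and world x of adapter_c_mid between 0.38 and 0.85 m and world y of adapter_c_mid between -0.12 and 0.12 m and angle between adapter_c_mid's own z axis and vertical below 0.26 rad and linear speed of adapter_c below 0.03 m/s and contact force between adapter_c and the fingers above 2 N) or ((horizontal distance between adapter_c_mid and nest_left below 0.009 m or horizontal distance between adapter_c_mid and nest_right below 0.009 m) and z of adapter_c_mid in the frame of tray below 0.0245 m and angle between the y axis of adapter_c_mid and the x axis of tray, either way round below 0.12 rad and angle between adapter_c_mid's own z axis and vertical below 0.06 rad and linear speed of adapter_c below 0.02 m/s and contact force between adapter_c and the fingers below 0.3 N))); the arm keeps its last pose, push and grip.
It fails at once if a loose cell or the tape roll is shoved by more than 3 cm (distance of any of cell_near, cell_far, insul_tape from where it was at the start of the episode above 0.03 m).
It also fails if it takes over 72 s, if anything falls off the work surface, if the arm or the gripper's body presses on something with over 40 N, if the wrist force passes 120 N, or if a joint passes its speed limit or range.

ROBOT

A 7-joint arm with a two-finger parallel gripper is mounted at the origin on a cart in front of the work surface, level with it; the furniture and walls round the work are solid. World frame = base frame: x ahead of the robot, y to its left, z up, the work surface at z = 0. Lengths are in m, angles in rad, forces in N, time in s.
With the tool pointing down it reaches from about 0.4 to 0.85 m from the base axis. Payload 4.5 kg.
Tool frame: the origin (TCP) lies between the finger pads; the fingertips stand 11 mm ahead of it and the grasp point (between the pads) lies 8 mm behind it (r.nose_length is the distance from the TCP to the fingertips, in m); z points along the fingers, y is the line along which they close (so a half turn about z gives the same grasp; the last joint's range is limited). The gripper opens to 88 mm and grips with 3 to 60 N. Pads are 18 mm wide; open, the fingers measure 123 mm over their backs; the gripper's body (75 mm by 187 mm) begins 45 mm behind the grasp point.
Start: joints at [-1.269, 0.689, -0.195, 1.565, 0.157, 0.902, -0.215], TCP at [0.165, 0.603, 0.25] pointing down, gripper open.
Joint ranges: [-3.01, 3.01], [-0.46, 2.08], [-1.47, 1.51], [0.13, 2.56], [-1, 4.14], [0.04, 2.09], [-2.66, 2.66]. Speed limits (rad/s): [2.57, 2.57, 3.14, 3.14, 3.14, 3.14, 3.14].

INTERFACE

Orientations are given as a unit quaternion [x, y, z, w].
In Python, from plant import get_state, snapshot, camera_model, r gives the robot as it stands.
- The arm moves only by the shell command python3 -m inch 'ROWS' [FORCE]. ROWS is text: rows parted by semicolons, each of 7 numbers parted by spaces: the opening, from -1 (shut) to 1 (fully open), then the shift along the tool's x, y, z in m, then the turn, a rotation vector about the tool's x, y, z in rad. A call has 1 to 20 rows; each row shifts and turns the commanded pose from where the row before left it, along the tool's axes as they then stand; what a row does not reach is not made up. A row lasts 1/12 s, in which the tool goes at most 41.7 mm and 7.16 degrees, less where a joint would pass 70% of its speed; a pose out of reach is approached as far as the arm can. A call is refused whole if a number of a shift passes 0.0417 or a number of a turn 0.125, either way. A call with a gripper value outside its range is refused whole. The fingers move at their own pace and stop on an object; FORCE is the grip in N (left out, the last holds). Time passes only in rows, so rows that do not move let the fingers close. It gives the time, the measured TCP pose, the force, the opening and the grip force at its end, in the units of the state.
- get_state(): the state, without advancing time (a new reading comes with each control period).
- snapshot(name): name is "scene" or "top" or "wrist"; returns (picture, depth): 384x512x3 uint8, red, green, blue; 384x512 float32, m along the optical axis (not along the pixel's ray), 0 where there is no reading.
- camera_model(name): a dict with "intrinsics" (3x3 intrinsics, pixels), "view" (4x4, takes a point from world to camera coordinates). Camera axes: x right, y down, z forward; pixel columns grow to the right and rows downward; lengths in m; the calibration is good to about 2 mm. The wrist camera is an equidistant fisheye: a pixel r from the principal point sees the ray r / f radians off the axis. A picture is of the moment at which its call begins: read the wrist's pose just before it. camera_model takes no time and is no camera call; for the wrist camera it gives the pose at the moment of the call.
- r.finish_job(): hands the job in; it is judged then, once.
The state is a dict: "clock": time; "q": joint angles; "qd": joint speeds; "joint_torque": joint torques, N m; "tool_pos": TCP position; "eef_rot": TCP orientation; "contact_force": force on the tool from outside, world axes, zero at the start; "moment": the same for the moment, N m; "opening": opening from 0.0 (shut) to 1.0 (fully open); "finger_force": force on a finger pad.
Only numpy, scipy, OpenCV 4.12 (cv2) and the standard library are available. Lean on these libraries where they do the work, as an engineer would, in place of code of your own. Each camera call takes 0.05 s, during which the arm holds its last target. There are 200 camera calls.

## Working session

There is one attempt and no reset: what is moved stays moved. The work goes in short steps, Python scripts to look and compute and a shell command to move; the robot and the scene stay as the last step left them, time stands still between calls to the robot, and variables do not carry over. Pictures are saved under pics/ and viewed, at most 10 in all, crops included, and the job is handed in when it is done.

```bash
ls; mkdir -p pics; python3 - <<'E'
from plant import get_state, snapshot, camera_model, r
import cv2,numpy as np
s=get_state();print({k:np.round(v,3).tolist() for k,v in s.items()})
for n in ("top","scene"):
    p,d=snapshot(n);cv2.imwrite(f"pics/{n}0.png",p[:,:,::-1]);np.savez(f"{n}0.npz",p=p,d=d)
    print(n,{k:np.round(v,3).tolist() for k,v in camera_model(n).items()})
E
```

```text
pics
{'clock': 0.0, 'q': [-1.269, 0.69, -0.195, 1.566, 0.157, 0.903, -0.215], 'qd': [0.001, -0.001, 0.003, -0.0, -0.0, -0.0, 0.0], 'joint_torque': [-0.001, -52.755, -1.267, -15.343, -0.053, 0.006, 0.0], 'tool_pos': [0.165, 0.602, 0.249], 'eef_rot': [0.133, 0.991, -0.001, -0.0], 'contact_force': [-0.489, 0.776, -1.671], 'moment': [0.043, 0.007, 0.088], 'finger_force': 0.0, 'opening': 0.999}
top {'intrinsics': [[429.921, 0.0, 253.692], [0.0, 429.921, 192.16], [0.0, 0.0, 1.0]], 'view': [[0.013, -1.0, 0.001, 0.029], [-0.979, -0.013, -0.204, 0.544], [0.204, 0.001, -0.979, 0.935], [0.0, 0.0, 0.0, 1.0]]}
scene {'intrinsics': [[469.36, 0.0, 263.228], [0.0, 469.36, 196.505], [0.0, 0.0, 1.0]], 'view': [[0.487, -0.873, -0.018, -0.259], [-0.573, -0.304, -0.761, 0.365], [0.659, 0.381, -0.648, 0.652], [0.0, 0.0, 0.0, 1.0]]}
```

View pics/top0.png

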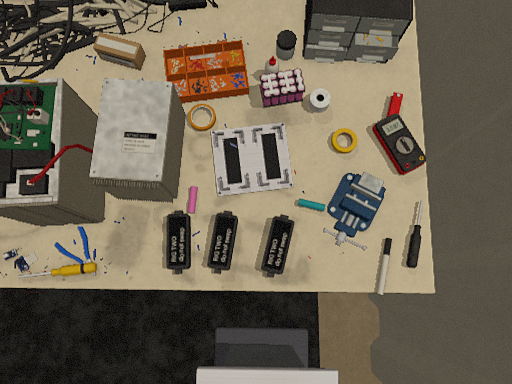

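View pics/scene0.png

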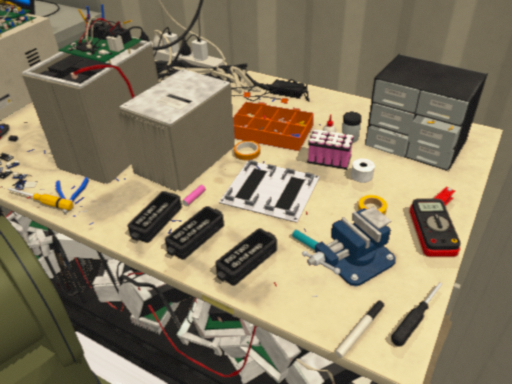

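The top view shows the three adapters at about (178,241), (223,242) and (276,245). The tray is at (252,159), the pink cell at (192,200) and the teal cell at (310,204). The scene view agrees. Next I'll measure them using depth and colour.

```bash
cat > h.py <<'E'
import numpy as np,cv2
from plant import get_state, snapshot, camera_model, r
from scipy.spatial.transform import Rotation as R
def cloud(d,cm):
    K,V=np.array(cm["intrinsics"]),np.array(cm["view"])
    v,u=np.mgrid[:d.shape[0],:d.shape[1]]
    c=np.stack([(u-K[0,2])/K[0,0]*d,(v-K[1,2])/K[1,1]*d,d],-1)
    return (c-V[:3,3])@V[:3,:3]
def plane(uv,z,cm):
    K,V=np.array(cm["intrinsics"]),np.array(cm["view"])
    ray=np.c_[(uv-K[:2,2])/K[0,0],np.ones(len(uv))]@V[:3,:3]
    o=-V[:3,:3].T@V[:3,3]
    return o+ray*((z-o[2])/ray[:,2])[:,None]
def rects(mask,z,cm,amin=60):
    for c in cv2.findContours(mask.astype(np.uint8),cv2.RETR_EXTERNAL,cv2.CHAIN_APPROX_NONE)[0]:
        if cv2.contourArea(c)<amin: continue
        w=plane(c[:,0,:].astype(float),z,cm)[:,:2]
        (cx,cy),(a,b),t=cv2.minAreaRect((w*1000).astype(np.float32))
        if a<b: a,b,t=b,a,t+90
        t=(t+90)%180-90
        print("px",c[:,0].mean(0).round(),"ctr mm",round(cx,1),round(cy,1),"size",round(a,1),round(b,1),"long-axis deg",round(t,1))
E
python3 - <<'E'
from h import *
f=np.load("top0.npz");p,d=f["p"],f["d"];cm=camera_model("top")
P=cloud(d,cm);Z=P[...,2]
hsv=cv2.cvtColor(p,cv2.COLOR_RGB2HSV)
print("bench z",np.median(Z[205:215,230:290]), "adapter top",np.median(Z[225:260,215:230]),"tray",np.median(Z[150:170,248:256]))
x=P[...,0]
m=(Z>0.022)&(Z<.05)&(d>0)&(x<.52)
print("adapters");rects(m[:, :]&(np.mgrid[:384,:512][1]<300)&(np.mgrid[:384,:512][1]>150),.031,cm,300)
print("tray");u=np.mgrid[:384,:512]
m=(hsv[...,1]<45)&(hsv[...,2]>0)&(u[0]>118)&(u[0]<202)&(u[1]>200)&(u[1]<302);rects(m,.006,cm,500)
m=(hsv[...,2]<70)&(u[0]>125)&(u[0]<195)&(u[1]>215)&(u[1]<290);rects(m,.006,cm,200)
print("cells");m=(hsv[...,1]>110)&(u[0]>180)&(u[0]<220)&(u[1]>180)&(u[1]<335)&((hsv[...,0]>70));rects(m,.009,cm,40)
print("tape etc");m=(hsv[...,1]>150)&(u[0]>95)&(u[0]<160)&(u[1]>180)&(u[1]<365);rects(m,.017,cm,40)
E
```

```text
bench z -0.0003881723627025597 adapter top 0.03098938699814655 tray 0.0057064215815434555
adapters
px [277. 246.] ctr mm 424.9 -20.5 size 145.1 51.7 long-axis deg -13.1
px [222. 242.] ctr mm 430.9 107.4 size 144.6 52.1 long-axis deg -8.2
px [177. 243.] ctr mm 431.2 210.1 size 140.9 53.2 long-axis deg 2.5
tray
px [251. 159.] ctr mm 640.2 43.0 size 185.6 169.1 long-axis deg -82.5
px [232. 160.] ctr mm 634.1 89.8 size 115.1 33.5 long-axis deg 7.6
px [271. 156.] ctr mm 646.9 -5.0 size 115.1 33.7 long-axis deg 7.9
cells
px [311. 204.] ctr mm 525.2 -103.4 size 62.5 15.8 long-axis deg 77.1
px [192. 199.] ctr mm 535.1 183.4 size 63.1 16.5 long-axis deg -4.5
tape etc
px [344. 140.] ctr mm 685.8 -183.7 size 62.7 61.4 long-axis deg -2.0
px [202. 117.] ctr mm 741.3 167.9 size 68.6 67.5 long-axis deg 0.8
px [203.  97.] ctr mm 789.0 162.3 size 118.2 16.1 long-axis deg -89.2
```

```bash
cat >> h.py <<'E'
def to(x,y,z,yaw):
    """turn about tool z first (rad), then shift in tool axes (mm) to reach world pose, tool x at yaw deg (mod 180)"""
    s=get_state();M=R.from_quat(s["eef_rot"]).as_matrix()
    cur=np.degrees(np.arctan2(M[1,0],M[0,0]))
    dw=(yaw-cur+90)%180-90
    g=np.radians(cur+dw);tx=np.array([np.cos(g),np.sin(g)]);ty=np.array([np.sin(g),-np.cos(g)])
    d=np.array([x,y,z])-s["tool_pos"]
    print("t",round(s["clock"],2),"pos",np.round(np.array(s["tool_pos"])*1000,1),"yaw",round(cur,1),"tilt",np.round(M[:2,2],3),"q7",round(s["q"][6],2))
    print("turn z",round(-np.radians(dw),3),"shift mm",np.round([d[:2]@tx*1000,d[:2]@ty*1000,-d[2]*1000],1))
def ft():
    s=get_state();M=R.from_quat(s["eef_rot"]).as_matrix()
    print("t",round(s["clock"],2),"F tool",np.round(M.T@s["contact_force"],2),"M tool",np.round(M.T@s["moment"],3),"open",round(s["opening"],3),"ff",s["finger_force"])
E
python3 -c "
from h import *
to(.425,-.0205,.12,-13.1);ft();ft()
print(plane(np.array([[104,222.],[170,200],[92,190]]),0,camera_model('top')))"
```

```text
t 0.1 pos [165.2 602.2 249. ] yaw 164.7 tilt [-0.    -0.002] q7 -0.22
turn z -0.039 shift mm [-394.1 -547.6  129. ]
t 0.1 F tool [-0.34  0.59 -0.18] M tool [ 0.006  0.027 -0.   ] open 1.001 ff 0.0
t 0.1 F tool [-0.34  0.59 -0.18] M tool [ 0.006  0.027 -0.   ] open 1.001 ff 0.0
[[0.47737856 0.39420073 0.        ]
 [0.53319615 0.23856687 0.        ]
 [0.5555089  0.43004428 0.        ]]
```

```bash
python3 -m inch '1 0 0 0 0 0 -0.039;1 -.0219 -.0304 0 0 0 0;1 -.0219 -.0304 0 0 0 0;1 -.0219 -.0304 0 0 0 0;1 -.0219 -.0304 0 0 0 0;1 -.0219 -.0304 0 0 0 0;1 -.0219 -.0304 0 0 0 0;1 -.0219 -.0304 0 0 0 0;1 -.0219 -.0304 0 0 0 0;1 -.0219 -.0304 0 0 0 0;1 -.0219 -.0304 0 0 0 0;1 -.0219 -.0304 0 0 0 0;1 -.0219 -.0304 0 0 0 0;1 -.0219 -.0304 0 0 0 0;1 -.0219 -.0304 0 0 0 0;1 -.0219 -.0304 0 0 0 0;1 -.0219 -.0304 0 0 0 0;1 -.0219 -.0304 0 0 0 0;1 -.0219 -.0304 0 0 0 0' 40; python3 -c "
from h import *
to(.425,-.0205,.015,-13.1);ft()"
```

```text
clock: 1.68
tool_pos: [0.4254, -0.0216, 0.2496]
eef_rot: [0.114, 0.993, 0.0, -0.0]
contact_force: [1.5, 1.3, -0.4]
opening: 1.0
finger_force: 0.0
t 1.68 pos [425.4 -21.6 249.6] yaw 166.9 tilt [-0.  0.] q7 1.03
turn z -0.0 shift mm [  0.6   1.  234.6]
t 1.68 F tool [-1.14  1.58  0.44] M tool [-0.02  -0.005 -0.004] open 1.0 ff 0.0
```

```bash
python3 -m inch '1 .0006 .001 .036 0 0 0;1 0 0 .036 0 0 0;1 0 0 .036 0 0 0;1 0 0 .036 0 0 0;1 0 0 .036 0 0 0;1 0 0 .03 0 0 0;1 0 0 .015 0 0 0;1 0 0 .0096 0 0 0;1 0 0 0 0 0 0;-1 0 0 0 0 0 0;-1 0 0 0 0 0 0;-1 0 0 0 0 0 0;-1 0 0 0 0 0 0;-1 0 0 0 0 0 0;-1 0 0 0 0 0 0' 50; python3 -c "
from h import *
to(.425,-.0205,.015,-13.1);ft()"
```

```text
clock: 2.93
tool_pos: [0.4276, -0.0201, 0.0569]
eef_rot: [0.114, 0.993, -0.003, -0.004]
contact_force: [0.0, 0.4, -0.3]
opening: 0.574
finger_force: 0.0
t 2.93 pos [427.6 -20.1  56.9] yaw 166.9 tilt [-0.008 -0.004] q7 0.21
turn z -0.0 shift mm [ 2.4 -0.9 41.9]
t 2.93 F tool [0.08 0.38 0.26] M tool [ 0.008  0.028 -0.041] open 0.574 ff 0.0
```

```bash
python3 -m inch '1 0 0 0 0 0 0;1 0 0 0 0 0 0;1 0 0 0 0 0 0;1 0 0 0 0 0 0;1 0 0 0 0 0 0;1 0 0 0 0 0 0' 50; python3 -c "
from h import *
to(.425,-.0205,.015,-13.1);ft()"
```

```text
clock: 3.43
tool_pos: [0.4275, -0.0201, 0.0566]
eef_rot: [0.114, 0.993, -0.003, -0.004]
contact_force: [-0.4, 1.1, -0.8]
opening: 0.993
finger_force: 0.0
t 3.43 pos [427.5 -20.1  56.6] yaw 166.9 tilt [-0.009 -0.004] q7 0.21
turn z 0.0 shift mm [ 2.3 -0.9 41.6]
t 3.43 F tool [0.63 0.99 0.84] M tool [-0.013  0.007 -0.039] open 0.993 ff 0.0
```

```bash
python3 -m inch '1 .0024 -.0009 .01 0 0 0;1 0 0 .01 0 0 0;1 0 0 .01 0 0 0;1 0 0 .008 0 0 0;1 0 0 0 0 0 0;1 0 0 0 0 0 0' 50; python3 -c "
from h import *
to(.425,-.0205,.015,-13.1);ft()"
```

```text
clock: 3.93
tool_pos: [0.4255, -0.0213, 0.0341]
eef_rot: [0.114, 0.993, -0.004, -0.008]
contact_force: [0.7, 0.2, -0.9]
opening: 1.005
finger_force: 0.0
t 3.93 pos [425.5 -21.3  34.1] yaw 166.9 tilt [-0.016 -0.006] q7 -0.39
turn z -0.0 shift mm [ 0.6  0.6 19.1]
t 3.93 F tool [-0.61  0.36  0.86] M tool [ 0.033 -0.081 -0.007] open 1.005 ff 0.0
```

```bash
python3 -m inch '1 0 0 .006 0 0 0;1 0 0 .006 0 0 0;1 0 0 .005 0 0 0;1 0 0 .003 0 0 0;1 0 0 0 0 0 0;1 0 0 0 0 0 0' 50; python3 -c "
from h import *
to(.425,-.0205,.015,-13.1);ft();print(np.round(get_state()['q'],2))"
```

```text
clock: 4.43
tool_pos: [0.4253, -0.0214, 0.0143]
eef_rot: [0.114, 0.993, -0.004, -0.007]
contact_force: [0.3, -0.1, -0.7]
opening: 0.998
finger_force: 0.0
t 4.43 pos [425.3 -21.4  14.3] yaw 166.9 tilt [-0.016 -0.007] q7 -0.5
turn z 0.0 shift mm [ 0.5  0.8 -0.7]
t 4.43 F tool [-0.35 -0.06  0.7 ] M tool [ 0.022 -0.067  0.048] open 0.998 ff 0.0
[ 0.12  0.96 -0.29  2.27  1.78  0.25 -0.5 ]
```

```bash
cat >> h.py <<'E'
def lev():
    M=R.from_quat(get_state()["eef_rot"]).as_matrix()
    w=np.cross(M[:,2],[0,0,-1]);print("level rotvec tool",np.round(M.T@w,3))
E
python3 -c "
from h import *
lev()"
python3 -m inch '-1 0 0 0 0 0 0;-1 0 0 0 0 0 0;-1 0 0 0 0 0 0;-1 0 0 0 0 0 0;-1 0 0 0 0 0 0;-1 0 0 0 0 0 0;-1 0 0 -.006 0 0 0;-1 0 0 -.008 0 0 0;-1 0 0 -.01 0 0 0;-1 0 0 -.01 0 0 0;-1 0 0 -.012 0 0 0;-1 0 0 -.015 0 0 0;-1 0 0 -.02 0 0 0;-1 0 0 -.02 0 0 0;-1 0 0 -.02 0 0 0;-1 0 0 -.02 0 0 0;-1 0 0 -.02 0 0 0;-1 0 0 0 0 0 0;-1 0 0 0 0 0 0' 55; python3 -c "
from h import *
to(.55,-.02,.2,-13.1);ft();lev();print(np.round(get_state()['q'],2))"
```

```text
level rotvec tool [-0.01  -0.014  0.   ]
clock: 6.02
tool_pos: [0.428, -0.021, 0.1703]
eef_rot: [0.114, 0.993, -0.005, -0.007]
contact_force: [-0.7, 0.8, -5.4]
opening: 0.584
finger_force: 55.0
t 6.02 pos [428.  -21.  170.3] yaw 166.9 tilt [-0.014 -0.008] q7 0.45
turn z -0.001 shift mm [-118.6   28.7  -29.7]
t 6.02 F tool [0.85 0.7  5.44] M tool [ 0.014 -0.027  0.046] open 0.584 ff 54.96069207787514
level rotvec tool [-0.011 -0.012  0.   ]
[ 0.33  0.66 -0.62  2.19  0.77  0.54  0.45]
```

```bash
cat >> h.py <<'E'
def avg(n=5):
    L=[]
    for i in range(n):
        snapshot("wrist");s=get_state();M=R.from_quat(s["eef_rot"]).as_matrix()
        L.append(np.r_[M.T@s["contact_force"],M.T@s["moment"]])
    print("t",round(s["clock"],2),"FM",np.round(np.mean(L,0),3),"sd",np.round(np.std(L,0),3))
E
python3 -m inch '-1 -.04 0 -.01 0 0 0;-1 -.04 0 -.01 0 0 0;-1 -.04 0 -.01 0 0 0;-1 0 0 0 0 0 0;-1 0 0 0 0 0 0;-1 0 0 0 0 0 0'; python3 -c "
from h import *
avg()"
python3 -m inch '-1 .04 0 0 0 0 0;-1 .04 0 0 0 0 0;-1 0 0 0 0 0 0;-1 0 0 0 0 0 0;-1 0 0 0 0 0 0'; python3 -c "
from h import *
avg()"
python3 -m inch '-1 -.04 0 0 0 0 0;-1 -.04 0 0 0 0 0;-1 0 0 0 0 0 0;-1 0 0 0 0 0 0;-1 0 0 0 0 0 0'; python3 -c "
from h import *
avg()"
python3 -m inch '-1 .04 0 0 0 0 0;-1 .04 0 0 0 0 0;-1 0 0 0 0 0 0;-1 0 0 0 0 0 0;-1 0 0 0 0 0 0'; python3 -c "
from h import *
avg();to(.65,-.004,.2,7.6);lev()"
```

```text
clock: 6.52
tool_pos: [0.5433, -0.0478, 0.1964]
eef_rot: [0.114, 0.993, -0.006, -0.01]
contact_force: [-0.1, 0.9, -5.1]
opening: 0.586
finger_force: 55.0
t 6.77 FM [ 0.129  0.232  4.573 -0.014 -0.008  0.01 ] sd [0.424 0.596 0.426 0.044 0.031 0.021]
clock: 7.18
tool_pos: [0.4679, -0.0293, 0.2002]
eef_rot: [0.114, 0.994, -0.005, -0.006]
contact_force: [1.1, -0.7, -4.4]
opening: 0.585
finger_force: 55.0
t 7.43 FM [-0.331  0.047  4.567 -0.015 -0.041  0.005] sd [0.614 0.357 0.293 0.026 0.022 0.017]
clock: 7.85
tool_pos: [0.5448, -0.0475, 0.1982]
eef_rot: [0.114, 0.993, -0.005, -0.008]
contact_force: [-2.1, 0.5, -4.7]
opening: 0.581
finger_force: 55.0
t 8.1 FM [-2.180e-01  1.760e-01  4.925e+00 -2.300e-02 -9.000e-03  4.000e-03] sd [0.441 0.609 0.518 0.025 0.052 0.016]
clock: 8.52
tool_pos: [0.468, -0.0293, 0.2004]
eef_rot: [0.114, 0.993, -0.005, -0.006]
contact_force: [1.9, 0.6, -3.9]
opening: 0.585
finger_force: 55.0
t 8.77 FM [ 0.209  0.268  4.971 -0.016 -0.046 -0.029] sd [0.375 0.33  0.396 0.027 0.027 0.054]
t 8.77 pos [468.5 -29.5 199.9] yaw 166.9 tilt [-0.014 -0.008] q7 0.6
turn z -0.362 shift mm [-1.833e+02  1.200e+00 -1.000e-01]
level rotvec tool [-0.011 -0.012  0.   ]
```

```bash

python3 -m inch '-1 -.041 0 0 0 0 0;-1 -.041 0 0 0 0 0;-1 0 0 0 0 0 0;-1 0 0 0 0 0 0;-1 0 0 0 0 0 0;-1 0 0 0 0 0 0' | head -2; python3 -c "
from h import *
avg(12)"
python3 -m inch '-1 -.005 0 0 0 0 0;-1 -.01 0 0 0 0 0;-1 -.015 0 0 0 0 0;-1 -.015 0 0 0 0 0;-1 -.015 0 0 0 0 0;-1 -.012 0 0 0 0 0;-1 -.007 0 0 0 0 0;-1 -.003 0 0 0 0 0;-1 0 0 0 0 0 0;-1 .041 0 0 0 0 0;-1 .041 0 0 0 0 0;-1 0 0 0 0 0 0;-1 0 0 0 0 0 0;-1 0 0 0 0 0 0;-1 0 0 0 0 0 0'|head -2; python3 -c "
from h import *
avg(12);to(.65,-.004,.2,7.6);lev()"
```

```text
clock: 9.27
tool_pos: [0.546, -0.0478, 0.1984]
t 9.87 FM [ 0.052  0.029  4.466 -0.021 -0.034 -0.011] sd [0.429 0.335 0.398 0.029 0.028 0.04 ]
clock: 11.12
tool_pos: [0.5486, -0.0481, 0.1993]
t 11.72 FM [-2.400e-02  1.340e-01  4.843e+00 -1.200e-02 -2.000e-02 -2.000e-03] sd [0.426 0.413 0.625 0.034 0.029 0.016]
t 11.72 pos [547.2 -48.  198.7] yaw 166.9 tilt [-0.015 -0.008] q7 0.72
turn z -0.361 shift mm [-107.7   30.    -1.3]
level rotvec tool [-0.011 -0.013  0.   ]
```

```bash

python3 -m inch '-1 0 0 0 0 0 -.12;-1 0 0 0 0 0 -.12;-1 0 0 0 0 0 -.121;-1 -.02 .006 0 0 0 0;-1 -.03 .008 0 0 0 0;-1 -.03 .008 .01 0 0 0;-1 -.02 .006 .02 0 0 0;-1 -.0077 .002 .03 0 0 0;-1 0 0 .035 0 0 0;-1 0 0 .03 0 0 0;-1 0 0 .015 0 0 0;-1 0 0 0 0 0 0;-1 0 0 0 0 0 0' | head -2; python3 -c "
from h import *
to(.6465,-.0046,.0203,7.6);lev()
p,d=snapshot('wrist');cv2.imwrite('pics/w1.png',p[:,:,::-1])"
```

```text
clock: 12.8
tool_pos: [0.6479, -0.005, 0.0569]
t 12.8 pos [647.9  -5.   56.9] yaw -172.4 tilt [-0.016 -0.008] q7 0.95
turn z -0.0 shift mm [ 1.4  0.6 36.6]
level rotvec tool [-0.006 -0.017  0.   ]
```

View pics/w1.png

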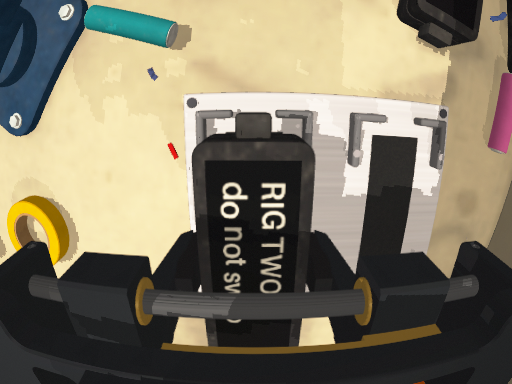

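The wrist view shows the near end of adapter A, with its stub at (254,125), centred between the right nest's locators at (213,115) and (295,115). I'll lower it.

```bash

python3 -m inch '-1 .0014 .0006 .01 0 0 0;-1 0 0 .01 0 0 0;-1 0 0 .008 0 0 0;-1 0 0 .005 0 0 0;-1 0 0 .0015 0 0 0;-1 0 0 .0015 0 0 0;-1 0 0 0 0 0 0'; python3 -c "
from h import *
to(.6465,-.0046,.0203,7.6);lev()"
```

```text
clock: 13.43
tool_pos: [0.6459, -0.005, 0.0209]
eef_rot: [-0.066, 0.998, -0.004, -0.008]
contact_force: [0.6, -0.1, -4.3]
opening: 0.586
finger_force: 55.0
t 13.43 pos [645.9  -5.   20.9] yaw -172.4 tilt [-0.015 -0.008] q7 0.91
turn z 0.0 shift mm [-0.7  0.3  0.6]
level rotvec tool [-0.006 -0.016  0.   ]
```

```bash

python3 -m inch '-1 0 0 .0005 0 0 0;1 0 0 0 0 0 0;1 0 0 0 0 0 0;1 0 0 0 0 0 0;1 0 0 0 0 0 0;1 0 0 0 0 0 0;1 0 0 -.02 0 0 0;1 0 0 -.04 0 0 0;1 0 0 -.04 0 0 0;1 0 0 -.03 0 0 0;1 0 0 -.01 -.006 -.016 0;1 0 0 0 0 0 0'; python3 -c "
from h import *
p,d=snapshot('top');cv2.imwrite('pics/t2.png',p[:,:,::-1]);np.savez('t2.npz',p=p,d=d)
to(.431,.1074,.16,-8.2);lev()"
```

```text
clock: 14.43
tool_pos: [0.6495, -0.0036, 0.1636]
eef_rot: [-0.066, 0.998, 0.0, 0.003]
contact_force: [-0.6, -0.1, 0.3]
opening: 1.001
finger_force: 0.0
t 14.48 pos [648.1  -4.4 161.1] yaw -172.4 tilt [ 0.001 -0.001] q7 1.02
turn z 0.276 shift mm [230.9  79.6   1.1]
level rotvec tool [-0.001  0.001  0.   ]
```

View pics/t2.png

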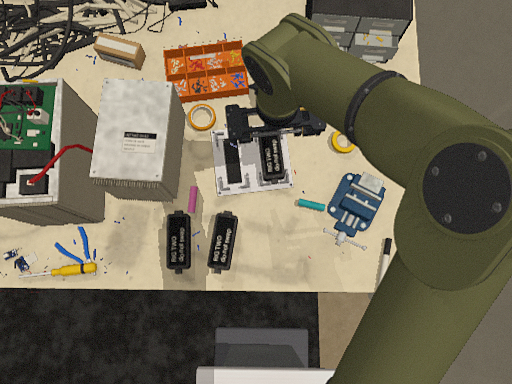

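The top view shows A in the right nest at (272,158), and B at (223,242) hasn't moved. Next is B.

```bash

python3 -m inch '1 0 0 0 0 0 .092;1 0 0 0 0 0 .092;1 0 0 0 0 0 .092;1 .015 .005 0 0 0 0;1 .03 .0104 0 0 0 0;1 .034 .0117 0 0 0 0;1 .034 .0117 0 0 0 0;1 .034 .0117 0 0 0 0;1 .034 .0117 0 0 0 0;1 .03 .0104 0 0 0 0;1 .02 .007 .01 0 0 0;1 0 0 .02 0 0 0;1 0 0 .02 0 0 0;1 0 0 .016 0 0 0;1 0 0 .013 0 0 0;1 0 0 0.01 0 0 0;1 0 0 0 0 0 0;1 0 0 0 0 0 0'|head -2; python3 -c "
from h import *
to(.431,.1074,.0145,-8.2);lev()"
```

```text
clock: 15.98
tool_pos: [0.4293, 0.1072, 0.0701]
t 15.98 pos [429.3 107.2  70.1] yaw 171.8 tilt [-0.004 -0.002] q7 -0.07
turn z 0.0 shift mm [-1.7  0.4 55.6]
level rotvec tool [-0.003 -0.004  0.   ]
```

```bash

python3 -m inch '1 -.0017 .0004 .01 -.003 -.004 0;1 0 0 .01 0 0 0;1 0 0 .01 0 0 0;1 0 0 .008 0 0 0;1 0 0 .008 0 0 0;1 0 0 .006 0 0 0;1 0 0 .003 0 0 0;1 0 0 0 0 0 0'|head -2; python3 -c "
from h import *
to(.431,.1074,.0145,-8.2);lev()"
```

```text
clock: 16.65
tool_pos: [0.4324, 0.1077, 0.0172]
t 16.65 pos [432.4 107.7  17.2] yaw 171.7 tilt [0.003 0.003] q7 -0.63
turn z -0.001 shift mm [ 1.3 -0.5  2.7]
level rotvec tool [0.003 0.003 0.   ]
```

```bash

python3 -m inch '1 .0013 -.0005 .0027 0 0 0;-1 0 0 0 0 0 0;-1 0 0 0 0 0 0;-1 0 0 0 0 0 0;-1 0 0 0 0 0 0;-1 0 0 0 0 0 0;-1 0 0 0 0 0 0;-1 0 0 -.006 0 0 0;-1 0 0 -.008 0 0 0;-1 0 0 -.01 0 0 0;-1 0 0 -.01 0 0 0;-1 0 0 -.012 0 0 0;-1 0 0 -.015 0 0 0;-1 -.005 0 -.025 0 0 0;-1 -.01 0 -.025 0 0 0;-1 -.01 0 -.025 0 0 0;-1 -.01 0 -.025 0 0 0;-1 -.005 0 -.015 0 0 0;-1 0 0 0 0 0 0;-1 0 0 0 0 0 0' 55
python3 -m inch '-1 -.041 0 0 0 0 0;-1 -.041 0 0 0 0 0;-1 0 0 0 0 0 0;-1 0 0 0 0 0 0;-1 0 0 0 0 0 0;-1 0 0 0 0 0 0' | head -2; python3 -c "
from h import *
avg(12)"
python3 -m inch '-1 -.005 0 0 0 0 0;-1 -.01 0 0 0 0 0;-1 -.015 0 0 0 0 0;-1 -.015 0 0 0 0 0;-1 -.015 0 0 0 0 0;-1 -.012 0 0 0 0 0;-1 -.007 0 0 0 0 0;-1 -.003 0 0 0 0 0;-1 0 0 0 0 0 0;-1 .041 0 0 0 0 0;-1 .041 0 0 0 0 0;-1 0 0 0 0 0 0;-1 0 0 0 0 0 0;-1 0 0 0 0 0 0;-1 0 0 0 0 0 0'|head -2; python3 -c "
from h import *
avg(12);to(.6339,.0906,.0203,7.6);lev()"
```

```text
clock: 18.32
tool_pos: [0.4699, 0.1009, 0.1876]
eef_rot: [0.072, 0.997, 0.001, 0.002]
contact_force: [0.0, -0.3, -4.3]
opening: 0.583
finger_force: 55.0
clock: 18.82
tool_pos: [0.5489, 0.09, 0.1868]
t 19.42 FM [-0.146  0.405  4.39  -0.006  0.039 -0.011] sd [0.532 0.589 0.497 0.023 0.034 0.026]
clock: 20.67
tool_pos: [0.5525, 0.09, 0.1889]
t 21.27 FM [-2.000e-01  1.200e-02  4.724e+00 -9.000e-03 -1.900e-02  2.000e-03] sd [0.453 0.611 0.35  0.029 0.026 0.026]
t 21.27 pos [551.4  89.9 188.3] yaw 171.8 tilt [0.004 0.002] q7 0.53
turn z -0.276 shift mm [-81.9 -10.2 168. ]
level rotvec tool [0.002 0.004 0.   ]
```

B's moment shifts by 0.058 Nm in the expected direction, where A showed nothing. I'll repeat the strokes to confirm.

```bash

python3 -m inch '-1 .005 0 0 0 0 0;-1 .01 0 0 0 0 0;-1 .015 0 0 0 0 0;-1 .015 0 0 0 0 0;-1 .015 0 0 0 0 0;-1 .012 0 0 0 0 0;-1 .007 0 0 0 0 0;-1 .003 0 0 0 0 0;-1 0 0 0 0 0 0;-1 -.041 0 0 0 0 0;-1 -.041 0 0 0 0 0;-1 0 0 0 0 0 0;-1 0 0 0 0 0 0;-1 0 0 0 0 0 0;-1 0 0 0 0 0 0'|head -2; python3 -c "
from h import *
avg(16)"
python3 -m inch '-1 -.041 0 0 0 0 0;-1 0 0 0 0 0 0;-1 .041 0 0 0 0 0;-1 0 0 0 0 0 0;-1 0 0 0 0 0 0;-1 0 0 0 0 0 0;-1 0 0 0 0 0 0'|head -2; python3 -c "
from h import *
avg(16);to(.6339,.0906,.0203,7.6);lev()"
```

```text
clock: 22.52
tool_pos: [0.5504, 0.0899, 0.188]
t 23.32 FM [ 1.000e-02 -3.000e-03  4.544e+00  1.000e-02  6.300e-02 -1.000e-03] sd [0.352 0.306 0.541 0.027 0.019 0.038]
clock: 23.9
tool_pos: [0.5527, 0.0899, 0.1887]
t 24.7 FM [ 0.021  0.08   4.51   0.015 -0.032  0.005] sd [0.473 0.528 0.37  0.037 0.024 0.035]
t 24.7 pos [551.4  89.9 188.3] yaw 171.8 tilt [0.004 0.002] q7 0.53
turn z -0.276 shift mm [-81.9 -10.2 168. ]
level rotvec tool [0.002 0.004 0.   ]
```

Confirmed: B rattles, with a 0.095 Nm shift on the repeat. I'll park it at a free spot near (0.455, 0.02) and fetch C.

```bash

python3 -m inch '-1 .01 -.01 0 0 0 0;-1 .02 -.02 .01 0 0 0;-1 .02 -.02 .02 0 0 0;-1 .02 -.02 .02 0 0 0;-1 .0155 -.013 .02 0 0 0;-1 0 0 .02 0 0 0;-1 0 0 .02 0 0 0;-1 0 0 .015 0 0 0;-1 0 0 .01 0 0 0;-1 0 0 .01 0 0 0;-1 0 0 0 0 0 0'|head -2; python3 -c "
from h import *
to(.455,.02,.0150,-8.2);lev()"
```

```text
clock: 25.62
tool_pos: [0.4558, 0.021, 0.0416]
t 25.62 pos [455.8  21.   41.6] yaw 171.9 tilt [0.004 0.002] q7 0.0
turn z 0.001 shift mm [ 0.6 -1.1 26.6]
level rotvec tool [0.002 0.003 0.   ]
```

```bash

python3 -m inch '-1 0 0 .009 0 0 0;-1 0 0 .008 0 0 0;-1 0 0 .006 0 0 0;-1 0 0 .0025 0 0 0;-1 0 0 .0007 0 0 0;-1 0 0 0 0 0 0;1 0 0 0 0 0 0;1 0 0 0 0 0 0;1 0 0 0 0 0 0;1 0 0 0 0 0 0;1 0 0 0 0 0 0;1 0 0 -.01 0 0 0;1 0 0 -.02 0 0 0;1 0 0 -.02 0 0 0;1 0 0 -.03 0 0 0;1 0 0 -.03 0 0 0;1 0 0 -.02 0 0 0;1 0 0 0 0 0 0'; python3 -c "
from h import *
to(.431,.2101,.0145,2.5);lev()"
```

```text
clock: 27.12
tool_pos: [0.4575, 0.0198, 0.1414]
eef_rot: [0.072, 0.997, 0.001, 0.007]
contact_force: [0.6, -0.4, 0.8]
opening: 1.002
finger_force: 0.0
t 27.12 pos [457.5  19.8 141.4] yaw 171.7 tilt [0.013 0.001] q7 0.39
turn z -0.188 shift mm [ 18.1 191.3 126.9]
level rotvec tool [0.003 0.013 0.   ]
```

```bash

python3 -m inch '1 0 0 0 .003 .013 -.094;1 0 0 0 0 0 -.094;1 .002 .015 0 0 0 0;1 .003 .03 0 0 0 0;1 .003 .034 0 0 0 0;1 .003 .034 0 0 0 0;1 .003 .034 0 0 0 0;1 .003 .03 0 0 0 0;1 .001 .0143 .01 0 0 0;1 0 0 .02 0 0 0;1 0 0 .015 0 0 0;1 0 0 .015 0 0 0;1 0 0 .01 0 0 0;1 0 0 0 0 0 0;1 0 0 0 0 0 0'|head -2; python3 -c "
from h import *
to(.431,.2101,.0145,2.5);lev()"
```

```text
clock: 28.37
tool_pos: [0.4284, 0.2095, 0.0672]
t 28.37 pos [428.4 209.5  67.2] yaw -177.4 tilt [-0.007 -0.003] q7 0.04
turn z 0.001 shift mm [-2.6  0.5 52.7]
level rotvec tool [-0.003 -0.007  0.   ]
```

```bash

python3 -m inch '1 -.0026 .0005 .01 -.003 -.007 0;1 0 0 .012 0 0 0;1 0 0 .01 0 0 0;1 0 0 .01 0 0 0;1 0 0 .007 0 0 0;1 0 0 .003 0 0 0;1 0 0 0 0 0 0;1 0 0 0 0 0 0'|head -2; python3 -c "
from h import *
to(.431,.2101,.0145,2.5);lev()"
```

```text
clock: 29.03
tool_pos: [0.4318, 0.2106, 0.0164]
t 29.03 pos [431.8 210.6  16.4] yaw -177.5 tilt [0.002 0.002] q7 -0.16
turn z 0.001 shift mm [ 0.8 -0.5  1.9]
level rotvec tool [0.002 0.002 0.   ]
```

```bash

python3 -m inch '1 .0008 -.0005 .0019 0 0 0;-1 0 0 0 0 0 0;-1 0 0 0 0 0 0;-1 0 0 0 0 0 0;-1 0 0 0 0 0 0;-1 0 0 0 0 0 0;-1 0 0 0 0 0 0;-1 0 0 -.006 0 0 0;-1 0 0 -.008 0 0 0;-1 0 0 -.01 0 0 0;-1 0 0 -.015 0 0 0;-1 0 0 -.015 0 0 0;-1 0 0 -.02 0 0 0;-1 0 0 -.02 0 0 0;-1 0 0 -.02 0 0 0;-1 0 -.01 -.01 0 0 0;-1 0 -.025 0 0 0 0;-1 0 -.03 0 0 0 0;-1 0 -.03 0 0 0 0;-1 0 -.02 0 0 0 0' 55
python3 -m inch '-1 0 -.005 0 0 0 0;-1 0 0 0 0 0 -.09;-1 -.015 0 0 0 0 0;-1 -.03 0 0 0 0 0;-1 -.035 0 0 0 0 0;-1 -.035 0 0 0 0 0;-1 -.035 0 0 0 0 0;-1 -.025 0 0 0 0 0;-1 -.01 0 0 0 0 0;-1 0 0 0 0 0 0;-1 0 0 0 0 0 0'|head -2;python3 -c "
from h import *
to(.6339,.0906,.0205,7.6);lev();ft()"
```

```text
clock: 30.7
tool_pos: [0.4347, 0.0906, 0.1373]
eef_rot: [-0.021, 1.0, -0.001, -0.001]
contact_force: [0.4, -0.2, -5.0]
opening: 0.585
finger_force: 55.0
clock: 31.62
tool_pos: [0.6182, 0.1148, 0.1371]
t 31.62 pos [618.2 114.8 137.1] yaw -172.3 tilt [-0.001  0.001] q7 0.81
turn z 0.002 shift mm [-12.4 -26.1 116.6]
level rotvec tool [ 0.001 -0.001  0.   ]
t 31.62 F tool [ 0.32 -0.34  4.77] M tool [-0.035  0.11   0.003] open 0.587 ff 54.99893004074693
```

C's static moment of 0.11 Nm looks odd, so I'll do a quick shake to be sure it's sound.

```bash
python3 -c "
from h import *
avg(6)"
python3 -m inch '-1 -.041 -.0 0 0 0 0;-1 0 0 0 0 0 0;-1 .041 0 0 0 0 0;-1 0.02 0 0 0 0 0;-1 0 0 0 0 0 0;-1 0 0 0 0 0 0;-1 0 0 0 0 0 0;-1 0 0 0 0 0 0'|head -2; python3 -c "
from h import *
avg(12)"
python3 -m inch '-1 .041 -.0 0 0 0 0;-1 0 0 0 0 0 0;-1 -.041 0 0 0 0 0;-1 -0.02 0 0 0 0 0;-1 0 0 0 0 0 0;-1 0 0 0 0 0 0;-1 0 0 0 0 0 0;-1 0 0 0 0 0 0'|head -2; python3 -c "
from h import *
avg(12);p,d=snapshot('wrist');cv2.imwrite('pics/w3.png',p[:,:,::-1])
to(.6339,.0906,.0205,7.6);lev();ft()"
```

```text
t 31.92 FM [ 0.189  0.027  4.779 -0.024  0.029  0.01 ] sd [0.372 0.33  0.337 0.017 0.022 0.021]
clock: 32.58
tool_pos: [0.6008, 0.1121, 0.1385]
t 33.18 FM [-0.021 -0.013  4.749 -0.017  0.013 -0.014] sd [0.473 0.582 0.385 0.025 0.03  0.03 ]
clock: 33.85
tool_pos: [0.6185, 0.1145, 0.138]
t 34.45 FM [ 0.025  0.18   4.86  -0.028 -0.006  0.011] sd [0.408 0.402 0.443 0.03  0.035 0.036]
t 34.5 pos [619.4 114.6 138.2] yaw -172.3 tilt [0.001 0.002] q7 0.81
turn z 0.002 shift mm [-11.2 -25.7 117.7]
level rotvec tool [0.001 0.002 0.   ]
t 34.5 F tool [-0.55 -0.25  5.19] M tool [-0.043  0.029  0.02 ] open 0.584 ff 54.99897899106145
```

View pics/w3.png

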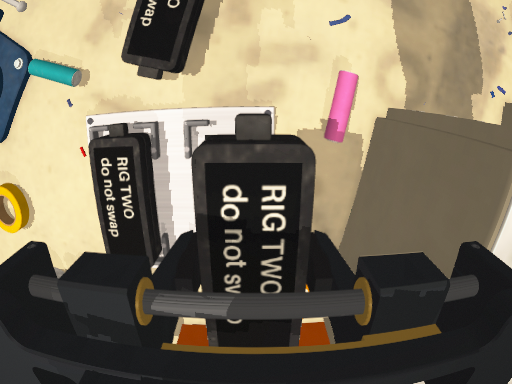

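C is silent. The wrist view shows it sitting in the gripper just as A did (stub at (254,125)), and A is seated in the right nest at (120,190). I'll place C in the left nest.

```bash

python3 -m inch '-1 -.003 -.008 0 0 0 .002;-1 -.004 -.009 .01 0 0 0;-1 -.004 -.0087 .02 0 0 0;-1 0 0 .025 0 0 0;-1 0 0 .02 0 0 0;-1 0 0 .01 0 0 0;-1 0 0 0 0 0 0;-1 0 0 0 0 0 0' |head -2;python3 -c "
from h import *
to(.6337,.0902,.0205,7.6);lev()"
```

```text
clock: 35.17
tool_pos: [0.634, 0.0904, 0.0529]
t 35.17 pos [634.   90.4  52.9] yaw -172.4 tilt [0.001 0.001] q7 0.78
turn z -0.001 shift mm [ 0.3 -0.1 32.4]
level rotvec tool [0.001 0.001 0.   ]
```

```bash

python3 -m inch '-1 0 0 .01 0 0 0;-1 0 0 .01 0 0 0;-1 0 0 .006 0 0 0;-1 0 0 .003 0 0 0;-1 0 0 .002 0 0 0;-1 0 0 .001 0 0 0;-1 0 0 .0008 0 0 0;-1 0 0 0 0 0 0';python3 -c "
from h import *
to(.6337,.0902,.0205,7.6);lev()"
```

```text
clock: 35.83
tool_pos: [0.634, 0.0909, 0.0205]
eef_rot: [-0.066, 0.998, 0.001, 0.001]
contact_force: [0.5, 0.2, -5.1]
opening: 0.584
finger_force: 55.0
t 35.83 pos [634.   90.9  20.5] yaw -172.4 tilt [0.002 0.002] q7 0.76
turn z -0.0 shift mm [ 0.4 -0.7  0. ]
level rotvec tool [0.001 0.002 0.   ]
```

```bash

python3 -m inch '-1 0 0 .0005 0 0 0;1 0 0 0 0 0 0;1 0 0 0 0 0 0;1 0 0 0 0 0 0;1 0 0 0 0 0 0;1 0 0 0 0 0 0;1 0 0 -.02 0 0 0;1 0 0 -.04 0 0 0;1 0 0 -.04 0 0 0;1 0 0 -.02 0 0 0;1 0 0 0 0 0 0;1 0 0 0 0 0 0'|head -2; python3 -c "
from h import *
to(.4555,.02,.12,-8.2);lev()"
```

```text
clock: 36.83
tool_pos: [0.6344, 0.0908, 0.1413]
t 36.83 pos [634.4  90.8 141.3] yaw -172.4 tilt [0.004 0.002] q7 0.86
turn z 0.275 shift mm [167.  -95.6  21.3]
level rotvec tool [0.001 0.004 0.   ]
```

```bash

python3 -m inch '1 0 0 0 .001 .004 .092;1 0 0 0 0 0 .092;1 0 0 0 0 0 .091;1 .014 -.008 0 0 0 0;1 .028 -.016 0 0 0 0;1 .028 -.016 0 0 0 0;1 .028 -.016 0 0 0 0;1 .028 -.016 0 0 0 0;1 .025 -.0145 0 0 0 0;1 .016 -.009 .01 0 0 0;1 0 0 .015 0 0 0;1 0 0 0 0 0 0;1 0 0 0 0 0 0'|head -2; python3 -c "
from h import *
p,d=snapshot('top');np.savez('t4.npz',p=p,d=d);cv2.imwrite('pics/t4.png',p[:,:,::-1])
p,d=snapshot('wrist');cv2.imwrite('pics/w4.png',p[:,:,::-1])
cm=camera_model('top');f=np.load('t4.npz');P=cloud(f['d'],cm);u=np.mgrid[:384,:512]
m=(P[...,2]>.028)&(P[...,2]<.05)&(u[0]<205)&(u[0]>115)&(u[1]>200)&(u[1]<300);rects(m,.037,cm,300)
to(.4555,.02,.0145,-8.2);lev()"
```

```text
clock: 37.92
tool_pos: [0.4541, 0.0198, 0.1144]
px [231. 157.] ctr mm 633.0 91.5 size 143.0 51.6 long-axis deg 7.6
px [270. 143.] ctr mm 669.5 -0.6 size 92.2 52.0 long-axis deg 7.3
t 38.02 pos [455.3  20.4 115.2] yaw 171.8 tilt [-0.002  0.001] q7 0.34
turn z 0.001 shift mm [ -0.2  -0.4 100.7]
level rotvec tool [ 0.    -0.003  0.   ]
```

View pics/t4.png

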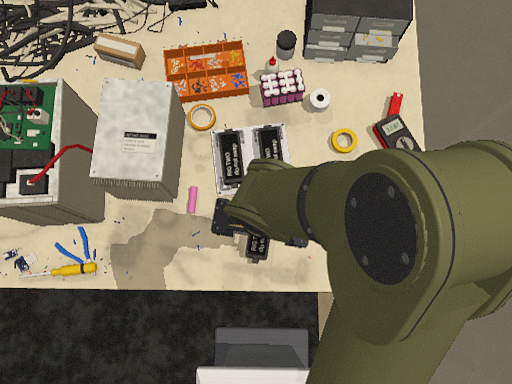

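View pics/w4.png

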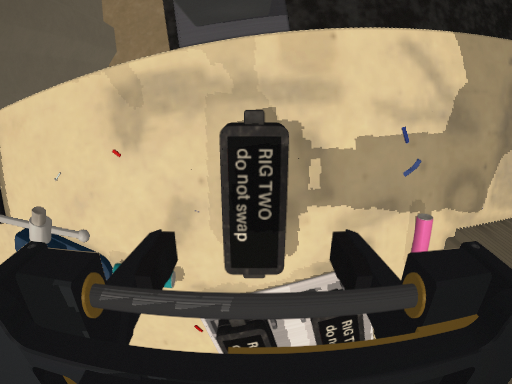

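In the top view C is in the left nest at (231,157), within 1.5 mm of its centre and aligned with the tray. In the wrist view B is centred between the fingers at (254,198). I'll descend on B.

```bash

python3 -m inch '1 0 0 .015 0 -.003 0;1 0 0 .02 0 0 0;1 0 0 .015 0 0 0;1 0 0 .012 0 0 0;1 0 0 .01 0 0 0;1 0 0 .01 0 0 0;1 0 0 .008 0 0 0;1 0 0 .006 0 0 0;1 0 0 0 0 0 0;1 0 0 0 0 0 0'|head -2; python3 -c "
from h import *
to(.4555,.02,.0145,-8.2);lev()"
```

```text
clock: 38.85
tool_pos: [0.4554, 0.0203, 0.0193]
t 38.85 pos [455.4  20.3  19.3] yaw 171.9 tilt [0.001 0.   ] q7 -0.29
turn z 0.001 shift mm [-0.1 -0.3  4.8]
level rotvec tool [0.    0.001 0.   ]
```

```bash

python3 -m inch '1 0 0 .003 0 0 0;1 0 0 .0015 0 0 0;-1 0 0 0 0 0 0;-1 0 0 0 0 0 0;-1 0 0 0 0 0 0;-1 0 0 0 0 0 0;-1 0 0 0 0 0 0;-1 0 0 0 0 0 0;-1 0 0 -.006 0 0 0;-1 0 0 -.01 0 0 0;-1 0 0 -.012 0 0 0;-1 0 0 -.015 0 0 0;-1 0 0 -.02 0 0 0;-1 0 0 -.025 0 0 0;-1 0 0 -.025 0 0 0;-1 0 0 -.025 0 0 0;-1 0 0 -.025 0 0 0;-1 0 0 -.02 0 0 0;-1 0 0 0 0 0 0;-1 0 0 0 0 0 0' 55|head -2
python3 -m inch '-1 -.041 0 0 0 0 0;-1 -.041 0 0 0 0 0;-1 .041 0 0 0 0 0;-1 .041 0 0 0 0 0;-1 -.041 0 0 0 0 0;-1 -.041 0 0 0 0 0;-1 .041 0 0 0 0 0;-1 0 0 0 0 0 0;-1 -.041 0 0 0 0 0;-1 0 0 0 0 0 0;-1 0 0 -.01 0 0 0;-1 0 0 0 0 0 0;-1 0 0 0 0 0 0;-1 0 0 0 0 0 0;-1 0 0 0 0 0 0;-1 0 0 0 0 0 0;-1 0 0 0 0 0 0;-1 0 0 0 0 0 0'; python3 -c "
from h import *
p,d=snapshot('top');cm=camera_model('top');P=cloud(d,cm);u=np.mgrid[:384,:512]
m=(P[...,2]>.028)&(P[...,2]<.05)&(u[0]<205)&(u[0]>115)&(u[1]>200)&(u[1]<300);rects(m,.037,cm,300)
cv2.imwrite('pics/t5.png',p[:,:,::-1])
p,d=snapshot('scene');cv2.imwrite('pics/s5.png',p[:,:,::-1])
lev();ft()"
```

```text
clock: 40.52
tool_pos: [0.4546, 0.0193, 0.1951]
clock: 42.02
tool_pos: [0.5357, 0.0081, 0.2052]
eef_rot: [0.071, 0.997, -0.0, 0.0]
contact_force: [-0.1, 0.3, -4.5]
opening: 0.583
finger_force: 55.0
level rotvec tool [-0.001  0.001  0.   ]
t 42.12 F tool [0.3  0.25 4.52] M tool [0.067 0.08  0.01 ] open 0.583 ff 54.96208665892482
```

View pics/s5.png

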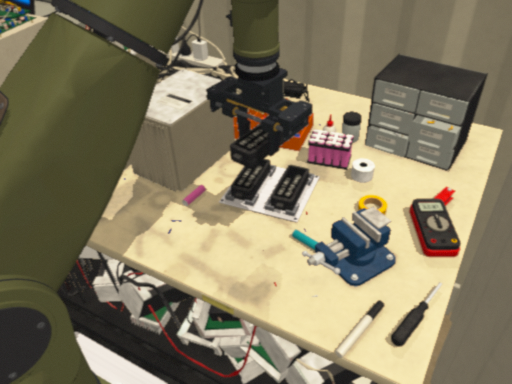

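The scene view shows A and C seated in the tray at (250,182) and (291,188). B is held level above the bench at (262,140), and the cells at (193,195) and (305,240) and the tape are untouched. I'll hand the job in.

```bash
python3 -c "
from plant import r
print(r.finish_job())"
```

```text
the job is handed in; nothing more can be done
None
```

I handed the job in at about 42 s: adapter B (the middle one) is the rattler and is held level and still about 20 cm up, straight ahead. A and C were silent and are released in the right and left nests, and the cells and tape look unmoved in the last view; the hand-in returned no verdict.

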